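# Set and start a resin curing station with a tab-lock selector

## Task

Set the curing station's tab-lock selector to the orange setting: pinch its two yellow release tabs gently so the dial comes free, turn it clockwise, and leave it let go and locked there, with both tabs sprung fully out in the first notch past the orange mark. Then push the green start button fully down once it is locked, and let go. Don't force the dial or crush the tabs, and leave the model parts and paints alone.

Things in the scene. Friction and masses are not known exactly. Their poses are not given: they have to be found in the camera images.
- station: low white curing station, fixed, 180 x 460 mm; flat deck 55 mm above the table. Origin on the table straight below the dial's axis, z up. Its amber hood (r 82 mm, top 150 mm above the table) is centred 215 mm towards its +y, the start button 115 mm towards -y and 30 mm towards -x. A black mark at +x beside the dial is the off position.
- dial: black selector; turns clockwise (from above) about its vertical axis from off to a stop 88 degrees on; friction 0.02 N m, stays where left. Origin on the axis at deck height, z up, pointer along +x, tabs at +y (tab_a) and -y (tab_b), turning with it. Skirt of 44 mm radius, 12 mm high; on it a bar 54 mm (x) by 18 mm (y), to 48 mm above the deck. More than 60 N on it in all (fingers summed) breaks it.
- pointer (a point): outer end of the white line on the dial's skirt, 42 mm from the axis, 12 mm above the deck. The dial is locked while the tabs are out: at off with up to 18 degrees of play, at a mark's notch with about 2.
- tab_a_face (a point): middle of the flat upright outer face (20 mm wide, from 20 to 48 mm above the deck) of yellow tab_a, 36 mm above the deck. Fully out, the face is 24 mm from the axis and the two faces are 48 mm apart. A tab is clear of its notch once pushed in 3.5 mm (41 mm apart) and stops at 5.5 mm (37 mm apart). Both must be clear at once, so centre the pinch within 1 mm.
- tab_b_face (a point): the same for tab_b, on the dial's -y side. Eased out between notches, the tabs ride on a hidden ring, faces 41 mm apart, and the dial can still be turned by a light pinch (5 to 7 N; much less slips); when the notch comes they spring out to 48 mm and the dial locks.
- tab_a: yellow release tab on the dial's +y side, sliding straight in towards the axis against a spring: it pushes back 6 N when out, 9 N pushed in 3.5 mm, 11 N at its stop. A tab cracks above 30 N. Origin on the dial's axis at deck height while it is out.
- tab_b: the same tab on the dial's -y side
- mark_orange: round orange mark, 18 mm wide, 3 mm high, fixed on the deck 56 mm from the dial's axis: the wanted setting, 25 or 65 degrees clockwise of off (blue is at the other). Each mark has one notch, hidden under the skirt, 3 to 18 degrees clockwise past the mark (the same for both); tabs drop in only within about 1.5 degrees of it. Origin at its underside.
- mark_blue: the same in blue: the setting not wanted, which also has a notch
- start_top (a point): centre of the top of the round green start button, 26 mm wide, 22 mm above the deck; it springs back, travels 6 mm straight down and takes 5 N when fully down
- helmet: grey resin helmet, 34 mm wide, 17 mm high, lying on the station's deck between the dial and the amber hood; loose, to be left alone. Origin at its underside.
- figure_arm: grey resin arm of a figure, about 55 mm long; loose, to be left alone. Origin at its underside.
- figure_base: grey resin figure on a round 50 mm base, 58 mm high; loose, to be left alone. Origin at its underside.
- paint_jar_a: green paint jar with a black cap, 36 mm wide, 50 mm high; loose, to be left alone. Origin at its underside.
- paint_jar_b: brick-red paint jar with a white cap, 36 mm wide, 50 mm high; loose, to be left alone. Origin at its underside.
- brush: paint brush, 170 mm long, lying; loose, to be left alone. Origin at its underside.
- sanding_block: red sanding block 70 x 35 x 20 mm; loose, to be left alone. Origin at its underside.

How it is judged:
By the outcome, as a careful person would: the job done as asked, in the order asked, and still so for the second after the job is handed in, with the robot touching nothing.
It also fails if it takes over 58 s, if anything falls off the work surface, if the arm or the gripper's body presses on something with over 40 N, if the wrist force passes 120 N, or if a joint passes its speed limit or range.

## Robot

A 7-joint arm with a two-finger parallel gripper is mounted at the origin on the work surface. World frame = base frame: x ahead of the robot, y to its left, z up, the work surface at z = 0. Lengths are in m, angles in degrees, forces in N, time in s.
With the tool pointing down it reaches from about 0.4 to 0.85 m from the base axis. Payload 4.5 kg.
Tool frame: the origin (TCP) lies midway between the tips of the shut fingers; the grasp point (between the pads) lies 19 mm behind it; z points along the fingers, y is the line along which they close (so a half turn about z gives the same grasp; the last joint's range is limited). The gripper opens to 88 mm and grips with 3 to 60 N. Pads are 18 mm wide; open, the fingers measure 123 mm over their backs; the gripper's body (75 mm by 187 mm) begins 45 mm behind the grasp point.
Start: joints at [77.281, 39.483, -11.15, 89.685, 9.013, 51.709, -12.324], TCP at [0.158, -0.605, 0.239] pointing down, gripper open.
Joint ranges: [-172.22, 172.22], [-26.19, 119.32], [-84.43, 86.54], [7.71, 146.69], [-57.33, 237.33], [2.42, 119.75], [-152.13, 152.13]. Speed limits (degrees/s): [147.25, 147.25, 180, 180, 180, 180, 180].

## Interface

Orientations are given as [roll, pitch, yaw] about the fixed x, y, z axes, in that order (R = Rz(yaw) Ry(pitch) Rx(roll)).
In Python, from cell import monitor, imaging, close_job gives the robot as it stands.
- The arm moves only by the tool move_arm, never from a script. Its argument "targets" is a list of rows, each a list of 5 numbers: the shift along the tool's x, y, z in units of 40 mm (1.0 is 40 mm), then the turn about the tool's z in units of 5 degrees (1.0 is 5 degrees), then the finger opening in mm, from 0 to 88.1. A call has exactly 5 rows; each row is the pose to reach, as a shift and turn from the pose commanded when the call began, along the tool's axes at that moment; what a row does not reach only later rows make up. A row lasts 1/8 s, in which the tool goes at most 62.5 mm and 10.7 degrees, less where a joint would pass 70% of its speed; a pose out of reach is approached as far as the arm can. A call with a gripper value outside its range is refused whole. The fingers move at their own pace and stop on an object; "force" is the grip in N (left out, the last holds). Time passes only in rows, so rows that repeat a pose let the fingers close, or fill a call up. It gives the time, the measured TCP pose, the force, the opening and the grip force at its end, in the units of the state.
- monitor.get_obs(): the state, without advancing time (a new reading comes with each control period).
- imaging.capture(name): name is "scene" or "top"; returns a dict with "img" (400x640x3 uint8, blue, green, red), "fx", "fy", "cx", "cy" (pixels), "k1" (the pictures are not rectified: a ray, as slopes to the right and down, at radius r is drawn at 1 + k1 r^2 times it, then the intrinsics apply), "world_to_cam" (4x4, takes a point from world to camera coordinates). Camera axes: x right, y up, looking along -z (the intrinsics and any distortion apply to the point x, -y, -z); pixel columns grow to the right and rows downward; lengths in m; the calibration is good to about 2 mm. A picture is of the moment at which its call begins. There is no depth.
- close_job(): hands the job in; it is judged then, once.
The state is a dict: "time_s": time; "q": joint angles; "joint_velocities": joint speeds; "joint_efforts": joint torques, N m; "tcp_pos": TCP position; "tool_rot": TCP orientation; "force": force on the tool from outside, world axes, zero at the start; "moment": the same for the moment, N m; "width": finger opening in m; "grip_force": force on a finger pad.
Only numpy, scipy, OpenCV 4.12 (cv2) and the standard library are available. Lean on these libraries where they do the work, as an engineer would, in place of code of your own. Each camera call takes 0.05 s, during which the arm holds its last target. There are 200 camera calls.

## Working session

There is one attempt and no reset: what is moved stays moved. The work goes in short steps, Python scripts to look and compute and a tool call to move; the robot and the scene stay as the last step left them, time stands still between calls to the robot, and variables do not carry over. Pictures are saved under pics/ and viewed, at most 10 in all, crops included, and the job is handed in when it is done.

Besides the shell and the picture viewer there is one more tool, called after ">>>" as name(argument=value, ...), one argument or row to a line, values as JSON. move_arm: Moves the arm, as the interface text tells. Its arguments: {"type":"object","properties":{"targets":{"type":"array"},"force":{"type":"number"}},"required":["targets"]}

```bash
mkdir -p pics
python3 - <<'E'
from cell import monitor, imaging
import cv2
for n in("scene","top"):
    c=imaging.capture(n); cv2.imwrite(f"pics/{n}0.png",c["img"]); print(n,c["fx"],c["cx"],c["cy"],c["k1"],c["world_to_cam"])
print(monitor.get_obs())
E
```

```text
scene 376.1600873862331 321.70998887445404 198.81441430816338 0.02788195449022226 [[-0.63526823  0.77228426  0.00336099  0.47385073]
 [-0.65865655 -0.54406204  0.51977692  0.16474671]
 [ 0.40324412  0.32798403  0.85429541 -0.98463533]
 [ 0.          0.          0.          1.        ]]
top 426.13971102564636 312.6867863018821 203.20588527354224 -0.08373113757530756 [[-0.00625389 -0.99996965  0.00464567 -0.20178348]
 [ 0.99481394 -0.00574987  0.10154879 -0.48228109]
 [-0.101519    0.00525666  0.99481971 -0.86833117]
 [ 0.          0.          0.          1.        ]]
{'time_s': 0.1, 'q': array([ 77.27896428,  39.5301982 , -11.14558342,  89.73852628,
         9.01328154,  51.71064529, -12.3242475 ]), 'joint_velocities': array([ 0.1079939 , -0.12390606,  0.00138023, -0.28495103,  0.03940369,
        0.05559597, -0.11512797]), 'joint_efforts': array([-3.51135932e-03, -5.28499782e+01, -1.27171140e+00, -1.53838009e+01,
       -5.26316219e-02,  1.94940585e-03,  4.03895729e-05]), 'tcp_pos': array([ 0.15796341, -0.60411371,  0.2379724 ]), 'tool_rot': array([-1.79902854e+02,  7.32835467e-03,  1.46627535e+01]), 'force': array([ 0.87776827, -0.02285026, -0.34281204]), 'moment': array([0.00384051, 0.03137857, 0.02469624]), 'grip_force': 0.0, 'width': 0.08785358614008285}
```

View pics/scene0.png

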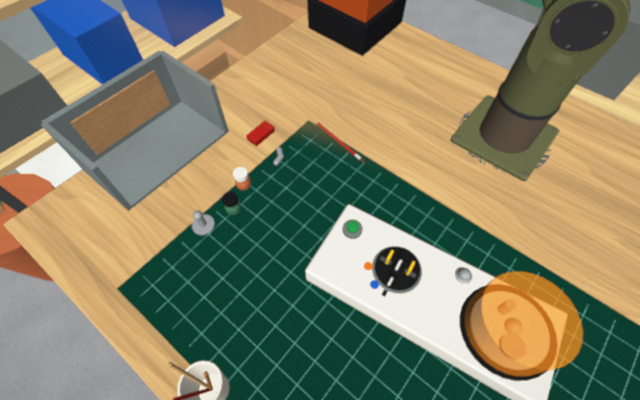

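View pics/top0.png

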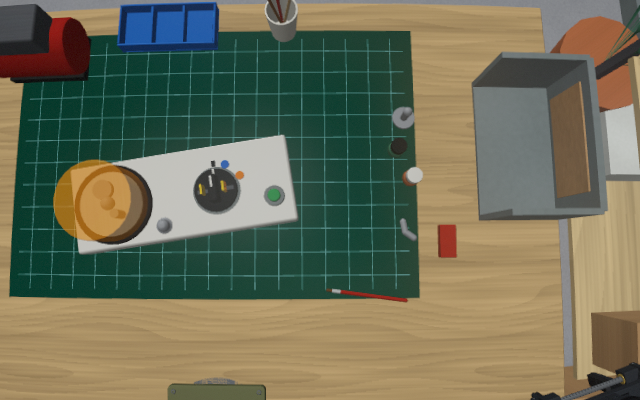

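The top view shows the dial at about (216,190), with its pointer towards the black mark (212,164). The blue mark is at (225,164), orange at (240,175) and the green button at (274,195), so orange is the 65° setting. The gripper is clear of the station.

```bash
cat > h.py <<'E'
import numpy as np, cv2
from cell import monitor, imaging
from scipy.optimize import least_squares
def project(c,P):
    P=np.atleast_2d(P); W=c["world_to_cam"]; p=P@W[:3,:3].T+W[:3,3]
    s=np.c_[p[:,0]/-p[:,2],-p[:,1]/-p[:,2]]; s=s*(1+c["k1"]*(s**2).sum(1,keepdims=True))
    return s*[c["fx"],c["fy"]]+[c["cx"],c["cy"]]
def onplane(c,uv,z):
    s0=(np.array(uv,float)-[c["cx"],c["cy"]])/[c["fx"],c["fy"]]; s=s0.copy()
    for _ in range(20): s=s0/(1+c["k1"]*(s@s))
    W=c["world_to_cam"]; R=W[:3,:3]; d=R.T@np.array([s[0],-s[1],-1]); o=-R.T@W[:3,3]
    return o+d*(z-o[2])/d[2]
HSV={"orange":((5,150,150),(16,255,255)),"blue":((105,150,100),(125,255,255)),"yellow":((20,110,110),(34,255,255)),"green":((50,120,70),(75,255,255))}
def blobs(c,name,near,rad,amin=6):
    m=cv2.inRange(cv2.cvtColor(c["img"],cv2.COLOR_BGR2HSV),*map(np.array,HSV[name]))
    z=np.zeros_like(m); cv2.circle(z,tuple(int(round(v)) for v in near),int(rad),255,-1); m&=z
    n,_,st,ce=cv2.connectedComponentsWithStats(m)
    return [(ce[i],st[i,4]) for i in range(1,n) if st[i,4]>=amin]
E
python3 - <<'E'
from h import *
c=imaging.capture("top"); s=imaging.capture("scene")
for cam,ctr,nb in((c,(216,190),(274,195)),(s,(397,269),(352,229))):
    for n in HSV:
        for b,a in blobs(cam,n,nb if n=="green" else ctr,12 if n=="green" else 40):
            z={"orange":.058,"blue":.058,"yellow":.103,"green":.077}[n]
            print(n,b.round(1),a,onplane(cam,b,z).round(4))
    W=cam["world_to_cam"]; print(-W[:3,:3].T@W[:3,3])
a=cv2.resize(c["img"][140:240,140:300],None,fx=5,fy=5,interpolation=2); cv2.imwrite("pics/ct.png",a)
E
```

```text
orange [239.  174.6] 43 [ 0.5372 -0.0548  0.058 ]
blue [224.1 163.9] 39 [ 0.5596 -0.0239  0.058 ]
yellow [222.  185.1] 35 [ 0.5093 -0.0298  0.103 ]
yellow [200.1 188.4] 27 [0.503  0.0126 0.103 ]
green [273.6 194.3] 108 [ 0.4938 -0.1271  0.077 ]
[ 0.39036591 -0.19998589  0.91374545]
orange [368.  265.7] 39 [ 0.5386 -0.0537  0.058 ]
blue [374.2 284. ] 41 [ 0.5609 -0.0231  0.058 ]
yellow [389.  256.6] 66 [ 0.5167 -0.0276  0.103 ]
yellow [410.2 267.7] 63 [0.5102 0.0141 0.103 ]
green [352.3 226.3] 111 [ 0.4979 -0.1244  0.077 ]
[0.80658222 0.04662963 0.7539453 ]
```

View pics/ct.png

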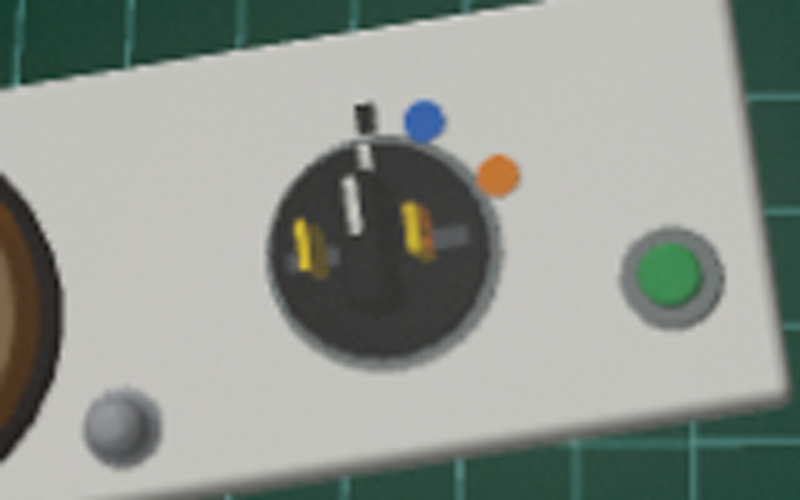

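Run:
```python
from h import *
c=imaging.capture("top"); s=imaging.capture("scene")
r=np.radians
L=np.array([[.056*np.cos(r(65)),-.056*np.sin(r(65)),.058],[.056*np.cos(r(25)),-.056*np.sin(r(25)),.058],[-.03,-.115,.077]])
T=np.array([[0,.0215,.103],[0,-.0215,.103]])
D=[(c,[[239,174.6],[224.1,163.9],[273.6,194.3]]),(s,[[368,265.7],[374.2,284],[352.3,226.3]])]
def w(p,L): a=p[2]; return L@np.array([[np.cos(a),np.sin(a),0],[-np.sin(a),np.cos(a),0],[0,0,1]])+[p[0],p[1],0]
for dd in (D[:1],D[1:],D):
    f=lambda p:np.concatenate([(project(k,w(p,L))-uv).ravel() for k,uv in dd])
    o=least_squares(f,[.51,-.005,.1],x_scale=[.01,.01,.1]); print(o.x[:2].round(4),np.degrees(o.x[2]).round(2),o.fun.round(2))
# grey ring/skirt circle, top view: dark-pixel region centroid at skirt height
g=c["img"].max(2); m=((g<75)*255).astype(np.uint8); m[:,:165]=0; m[:,265:]=0; m[:166]=0; m[220:]=0
m=cv2.morphologyEx(m,cv2.MORPH_CLOSE,np.ones((9,9)))
ct=max(cv2.findContours(m,0,1)[0],key=cv2.contourArea); e=cv2.fitEllipse(cv2.convexHull(ct)); print(e, onplane(c,e[0],.067))
p=o.x; print("btn",w(p,L)[2]); print(monitor.get_obs()["tool_rot"])
```

```text
[ 0.5056 -0.0086] 9.06 [ 0.1   0.07  0.05  0.03 -0.15 -0.09]
[ 0.5073 -0.0074] 9.51 [-0.07  0.23  0.24  0.42 -0.18 -0.75]
[ 0.5065 -0.008 ] 9.25 [-0.25 -0.42 -0.33 -0.4  -0.44 -0.71 -0.04 -0.39  0.18 -0.21  0.03 -1.37]
((215.6272735595703, 189.67738342285156), (42.066200256347656, 43.087242126464844), 70.18887329101562) [ 0.50524513 -0.00947259  0.067     ]
btn [ 0.49534277 -0.12630009  0.077     ]
[-1.79968211e+02  1.19323262e-03  1.46583857e+01]
```

>>> move_arm(
  targets=[
    [0.9,-0.9,0,0,60],
    [1.9,-1.9,0,0,60],
    [2.9,-2.9,0,0,60],
    [3.9,-3.9,0,0,60],
    [4.9,-4.9,0,0,60],
  ],
  force=6,
)

```text
time_s: 0.92
tcp_pos: [0.2991, -0.364, 0.2389]
tool_rot: [180.0, -0.0, 14.6]
force: [0.8, -0.4, -0.8]
width: 0.0599
grip_force: 0.0
```

>>> move_arm(
  targets=[
    [1,-1,0,0,60],
    [2,-2,0,0,60],
    [3,-3,0,0,60],
    [4,-4,0,0,60],
    [5,-5,0,0,60],
  ],
)

```text
time_s: 1.55
tcp_pos: [0.442, -0.1198, 0.2389]
tool_rot: [180.0, -0.0, 14.7]
force: [1.1, 0.3, 0.5]
width: 0.0602
grip_force: 0.0
```

>>> move_arm(
  targets=[
    [0.9,-0.9,0,0.4,60],
    [1.7,-1.7,0,0.8,60],
    [2.3,-2.3,0.5,1.08,60],
    [2.3,-2.3,1,1.08,60],
    [2.3,-2.3,1,1.08,60],
  ],
)

```text
time_s: 2.17
tcp_pos: [0.5058, -0.0088, 0.1977]
tool_rot: [-180.0, 0.2, 9.3]
force: [-0.1, -0.9, 0.7]
width: 0.0601
grip_force: 0.0
```

>>> move_arm(
  targets=[
    [0,0,0.5,0,60],
    [0,0,1.2,0,60],
    [0,0,1.7,0,60],
    [0,0,1.95,0,60],
    [0,0,1.95,0,60],
  ],
)

```text
time_s: 2.8
tcp_pos: [0.5068, -0.0095, 0.1209]
tool_rot: [180.0, 0.0, 9.2]
force: [-0.2, 0.9, -0.3]
width: 0.0599
grip_force: 0.0
```

Run:
```python
from h import *
s=imaging.capture("scene"); c=imaging.capture("top"); o=monitor.get_obs(); print(o["tcp_pos"],o["q"].round(1))
a=cv2.resize(s["img"][200:300,340:460],None,fx=5,fy=5,interpolation=2)
b=cv2.resize(c["img"][140:240,170:270],None,fx=5,fy=5,interpolation=2)[:,100:300]
cv2.imwrite("pics/s1.png",np.hstack([a,b]))
print(project(s,o["tcp_pos"]))
```

```text
[ 0.50736219 -0.00929239  0.12149954] [ -2.   41.7  -3.6 116.    6.3  22.3 -91.3]
[[402.02845469 254.97202816]]
```

View pics/s1.png

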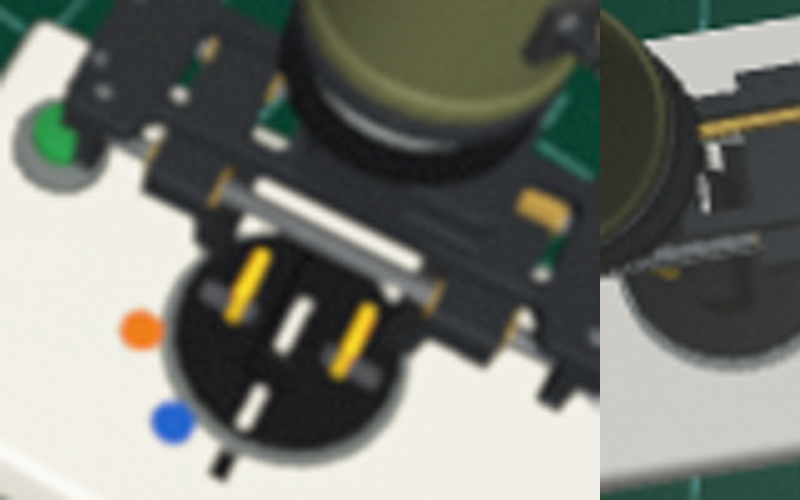

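The scene crop shows the pointer's white line in line with the black off mark, at crop (255,405) and (222,465). The tabs are at crop (250,285) and (353,340), and the open fingers sit above them and straddle them.

>>> move_arm(
  targets=[
    [0,0,0.4,0,60],
    [0,0,0.8,0,60],
    [0,0,1.15,0,60],
    [0,0,1.15,0,54],
    [0,0,1.15,0,51],
  ],
)

```text
time_s: 3.52
tcp_pos: [0.5072, -0.0091, 0.0752]
tool_rot: [180.0, -0.0, 9.3]
force: [0.0, 0.2, -0.3]
width: 0.0508
grip_force: 0.0
```

>>> move_arm(
  targets=[
    [0,0,0,0,51],
    [0,0,0,0,50.5],
    [0,0,0,0,50],
    [0,0,0,0,50],
    [0,0,0,0,50],
  ],
)

```text
time_s: 4.15
tcp_pos: [0.507, -0.0087, 0.0748]
tool_rot: [-180.0, -0.0, 9.3]
force: [-0.1, 0.8, 1.0]
width: 0.0497
grip_force: 0.9
```

>>> move_arm(
  targets=[
    [0,0.02,0,0,50],
    [0,0.03,0,0,50],
    [0,0.04,0,0,50],
    [0,0.05,0,0,50],
    [0,0.05,0,0,50],
  ],
)

```text
time_s: 4.78
tcp_pos: [0.5071, -0.0092, 0.0748]
tool_rot: [-179.9, -0.0, 9.4]
force: [-1.3, 6.0, 3.2]
width: 0.0501
grip_force: 3.1
```

>>> move_arm(
  targets=[
    [0,-0.03,0,0,50],
    [0,-0.06,0,0,50],
    [0,-0.1,0,0,50],
    [0,-0.1,0,0,50],
    [0,-0.1,0,0,50],
  ],
)

```text
time_s: 5.4
tcp_pos: [0.5063, -0.0078, 0.0746]
tool_rot: [180.0, 0.0, 9.2]
force: [-0.9, 0.1, -0.2]
width: 0.0499
grip_force: 0.0
```

>>> move_arm(
  targets=[
    [0,-0.01,0,0,50],
    [0,-0.02,0,0,50],
    [0,-0.025,0,0,50],
    [0,-0.025,0,0,50],
    [0,-0.025,0,0,50],
  ],
)

```text
time_s: 6.02
tcp_pos: [0.5063, -0.0067, 0.0747]
tool_rot: [180.0, 0.0, 9.2]
force: [0.5, -3.3, 0.1]
width: 0.0503
grip_force: 1.5
```

>>> move_arm(
  targets=[
    [0,-0.01,0,0,50],
    [0,-0.02,0,0,50],
    [0,-0.025,0,0,50],
    [0,-0.025,0,0,50],
    [0,-0.025,0,0,50],
  ],
)

```text
time_s: 6.65
tcp_pos: [0.5064, -0.0066, 0.0748]
tool_rot: [179.9, -0.0, 9.2]
force: [0.1, -6.2, -1.0]
width: 0.0503
grip_force: 2.9
```

>>> move_arm(
  targets=[
    [0,0.04,0,0,50],
    [0,0.075,0,0,50],
    [0,0.075,0,0,46],
    [0,0.075,0,0,42],
    [0,0.075,0,0,38],
  ],
  force=13,
)

```text
time_s: 7.28
tcp_pos: [0.5067, -0.0076, 0.0748]
tool_rot: [-180.0, -0.0, 9.3]
force: [-0.4, 0.6, 2.2]
width: 0.0386
grip_force: 10.2
```

>>> move_arm(
  targets=[
    [0,0,0,0,38],
    [0,0,0,0,38],
    [0,0,0,0,38],
    [0,0,0,0,38],
    [0,0,0,0,38],
  ],
)

```text
time_s: 7.9
tcp_pos: [0.5068, -0.008, 0.0748]
tool_rot: [-180.0, -0.0, 9.3]
force: [0.0, 1.0, 3.7]
width: 0.038
grip_force: 10.3
```

>>> move_arm(
  targets=[
    [0,0,0,0.6,38],
    [0,0,0,1.4,38],
    [0,0,0,2.2,38],
    [0,0,0,3.0,38],
    [0,0,0,3.6,38],
  ],
)

```text
time_s: 8.52
tcp_pos: [0.5067, -0.0081, 0.0748]
tool_rot: [180.0, -0.0, -8.9]
force: [0.0, 0.3, 4.4]
width: 0.038
grip_force: 10.3
```

Run:
```python
from h import *
s=imaging.capture("scene"); o=monitor.get_obs(); print(o["tool_rot"],o["moment"],o["force"],o["width"])
cv2.imwrite("pics/s2.png",cv2.resize(s["img"][220:300,340:440],None,fx=5,fy=5,interpolation=2))
```

```text
[ 1.79989892e+02 -1.46435322e-02 -9.00452264e+00] [ 0.11015359  0.03236266 -0.02039704] [-0.1649432   0.39382101  4.22079397] 0.038304185312476334
```

View pics/s2.png

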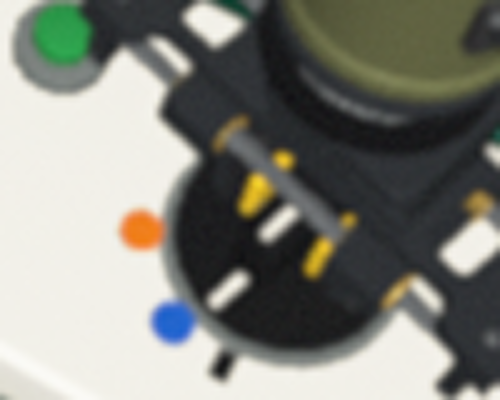

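The dial turns with the gripper: the white line has moved about 18° towards blue, at crop (230,290). The off mark is at (222,365).

>>> move_arm(
  targets=[
    [0,0,0,0.8,38],
    [0,0,0,1.6,38],
    [0,0,0,2.4,38],
    [0,0,0,3.2,38],
    [0,0,0,3.8,38],
  ],
)

```text
time_s: 9.2
tcp_pos: [0.5067, -0.0082, 0.0748]
tool_rot: [180.0, -0.0, -27.9]
force: [-0.1, -0.7, 4.9]
width: 0.0382
grip_force: 10.3
```

>>> move_arm(
  targets=[
    [0,0,0,0.8,38],
    [0,0,0,1.6,38],
    [0,0,0,2.4,38],
    [0,0,0,3.2,38],
    [0,0,0,4.0,38],
  ],
)

```text
time_s: 9.82
tcp_pos: [0.5067, -0.0084, 0.0748]
tool_rot: [180.0, -0.0, -47.9]
force: [-0.4, -1.1, 5.1]
width: 0.0382
grip_force: 10.3
```

Run:
```python
from h import *
s=imaging.capture("scene"); o=monitor.get_obs(); print(o["tool_rot"],o["tcp_pos"],o["moment"],o["force"],o["width"],o["grip_force"],o["q"].round(1))
cv2.imwrite("pics/s3.png",cv2.resize(s["img"][220:300,340:440],None,fx=5,fy=5,interpolation=2))
```

```text
[ 1.79989508e+02 -2.41069785e-02 -4.80387443e+01] [ 0.50666311 -0.00836499  0.07477356] [ 0.11338758  0.04557664 -0.0586555 ] [ 0.16803254 -0.39436831  5.26229815] 0.03811511551147987 10.311834334570449 [  -8.6   47.2    7.2  117.6  -19.2   16.2 -123.3]
```

View pics/s3.png

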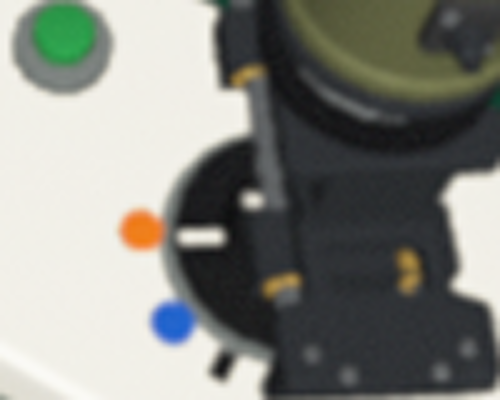

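The white line at crop (200,237) now points at about 57°, just short of the orange mark (142,230) and well past blue's notch range. I'll ease the pinch and creep on.

>>> move_arm(
  targets=[
    [0,0,0,0,39],
    [0,0,0,0,39],
    [0,0,0,0.4,39],
    [0,0,0,0.8,39],
    [0,0,0,1.2,39],
  ],
  force=6,
)

```text
time_s: 10.5
tcp_pos: [0.5064, -0.0086, 0.0747]
tool_rot: [180.0, -0.0, -53.9]
force: [-1.0, -2.7, 5.4]
width: 0.041
grip_force: 6.0
```

>>> move_arm(
  targets=[
    [0,0,0,0.2,39],
    [0,0,0,0.4,39],
    [0,0,0,0.6,39],
    [0,0,0,0.8,39],
    [0,0,0,1.0,39],
  ],
)

```text
time_s: 11.12
tcp_pos: [0.5063, -0.0086, 0.0747]
tool_rot: [180.0, -0.0, -58.8]
force: [-2.3, -5.1, 4.6]
width: 0.0413
grip_force: 6.0
```

>>> move_arm(
  targets=[
    [0.01,0.01,0,0.2,39],
    [0.02,0.02,0,0.4,39],
    [0.02,0.02,0,0.6,39],
    [0.02,0.02,0,0.8,39],
    [0.02,0.02,0,0.9,39],
  ],
)

```text
time_s: 11.75
tcp_pos: [0.5063, -0.0088, 0.0747]
tool_rot: [180.0, 0.0, -63.3]
force: [-1.0, -2.9, 4.0]
width: 0.0413
grip_force: 6.0
```

>>> move_arm(
  targets=[
    [0.01,0.01,0,0.15,39],
    [0.01,0.01,0,0.3,39],
    [0.01,0.01,0,0.45,39],
    [0.01,0.01,0,0.6,39],
    [0.01,0.01,0,0.7,39],
  ],
)

```text
time_s: 12.38
tcp_pos: [0.5063, -0.0089, 0.0747]
tool_rot: [-180.0, 0.0, -66.7]
force: [-1.3, 3.7, 3.5]
width: 0.0411
grip_force: 6.0
```

Run:
```python
from h import *
s=imaging.capture("scene"); o=monitor.get_obs(); print(o["tool_rot"],o["tcp_pos"],o["moment"],o["force"],o["width"],o["grip_force"],o["q"].round(1))
cv2.imwrite("pics/s4.png",cv2.resize(s["img"][220:300,340:440],None,fx=5,fy=5,interpolation=2))
```

```text
[-1.79981248e+02  4.74573363e-02 -6.67464675e+01] [ 0.50626004 -0.00892965  0.0746971 ] [0.90936809 0.19022806 0.02848929] [-1.20686056  4.01354533  3.75618982] 0.04129294098922198 5.999662260455807 [ -10.5   47.6   10.5  117.8  -27.6   17.  -133.6]
```

View pics/s4.png

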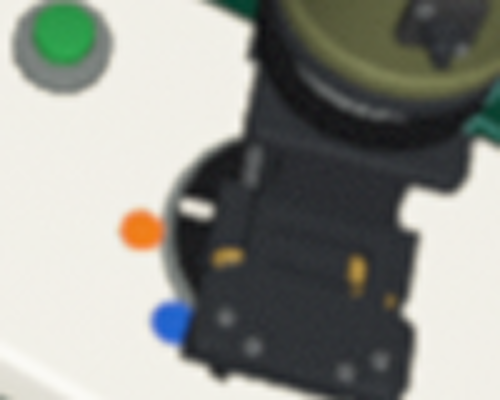

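The white line at crop (197,207) has passed the orange mark (142,230). The tabs are still riding, with the width at 41 mm. I'll check the dial's angle numerically.

```bash
cat >> h.py <<'E'
def pointer(s,ctr=(.5063,-.0085)):
    # outer white line patch on the skirt -> angle clockwise of off (yaw 9.25)
    img=s["img"]; m=((img.min(2)>130)*255).astype(np.uint8)
    hull=project(s,[[ctr[0]+.0415*np.cos(t),ctr[1]+.0415*np.sin(t),.067] for t in np.linspace(0,6.28,40)])
    z=np.zeros_like(m); cv2.fillPoly(z,[hull.round().astype(int)],255); m&=z
    n,_,st,ce=cv2.connectedComponentsWithStats(m)
    for i in range(1,n):
        if st[i,4]>3:
            P=onplane(s,ce[i],.067)[:2]-ctr; print("white",ce[i].round(1),st[i,4],"r",np.hypot(*P).round(4),"cw",(9.25-np.degrees(np.arctan2(P[1],P[0]))).round(1))
E
python3 - <<'E'
from h import *
pointer(imaging.capture("scene"))
E
```

```text
white [378.9 261.3] 19 r 0.0362 cw 74.9
```

>>> move_arm(
  targets=[
    [-0.01,0,0,0.15,39],
    [-0.02,0,0,0.3,39],
    [-0.02,0,0,0.4,39],
    [-0.02,0,0,0.5,39],
    [-0.02,0,0,0.6,39],
  ],
)

```text
time_s: 13.1
tcp_pos: [0.5061, -0.009, 0.0748]
tool_rot: [-180.0, -0.0, -69.8]
force: [-0.1, 4.1, 3.0]
width: 0.0474
grip_force: 6.0
```

>>> move_arm(
  targets=[
    [0,0,0,0,50],
    [0,0,0,0,56],
    [0,0,0,0,60],
    [0,0,0,0,60],
    [0,0,-0.5,0,60],
  ],
)

```text
time_s: 13.72
tcp_pos: [0.505, -0.0091, 0.094]
tool_rot: [179.9, 0.0, -69.8]
force: [-0.6, 0.6, 0.1]
width: 0.0598
grip_force: 0.0
```

>>> move_arm(
  targets=[
    [0,0,-0.8,0,60],
    [0,0,-1.6,0,60],
    [0,0,-2.4,-0.5,60],
    [0,0,-3,-1.5,60],
    [0,0,-3,-3,60],
  ],
)

```text
time_s: 14.35
tcp_pos: [0.5069, -0.0092, 0.2165]
tool_rot: [-179.8, -0.1, -54.5]
force: [0.0, -0.1, 0.5]
width: 0.0598
grip_force: 0.0
```

>>> move_arm(
  targets=[
    [-0.5,0.5,0,-2,40],
    [-0.8,1,0,-4,20],
    [-0.8,1.5,0,-6,5],
    [-0.8,1.5,0,-8,0],
    [-0.8,1.5,0,-10,0],
  ],
)

```text
time_s: 14.98
tcp_pos: [0.4381, -0.0178, 0.2148]
tool_rot: [180.0, -0.0, -4.4]
force: [-0.6, 0.3, -0.0]
width: 0.0118
grip_force: 0.0
```

Run:
```python
from h import *
s=imaging.capture("scene"); c=imaging.capture("top"); o=monitor.get_obs(); print(o["tool_rot"],o["tcp_pos"],o["force"],o["width"],o["q"].round(1))
pointer(s)
for b,a in blobs(s,"yellow",(397,269),30): print(b.round(1),a,onplane(s,b,.103).round(4))
a=cv2.resize(s["img"][220:310,340:450],None,fx=4,fy=4,interpolation=2)
b=cv2.resize(c["img"][140:230,170:250],None,fx=4,fy=4,interpolation=2)
cv2.imwrite("pics/s5.png",np.hstack([a,b]))
```

```text
[-1.79982537e+02 -8.68401723e-03 -4.73980853e+00] [ 0.43828689 -0.01771849  0.21480462] [-0.41266616  0.22576828  0.18194365] 0.003942649156601261 [ -5.6  28.5   2.9 122.5  -2.9  29.  -95.3]
white [394.5 246. ] 10 r 0.0417 cw 147.9
white [394.6 257.1] 37 r 0.0185 cw 138.7
white [380.3 260.7] 26 r 0.0339 cw 78.2
[402.2 252.2] 100 [ 0.4937 -0.0138  0.103 ]
[397.1 270.9] 67 [ 0.5303 -0.0009  0.103 ]
```

View pics/s5.png

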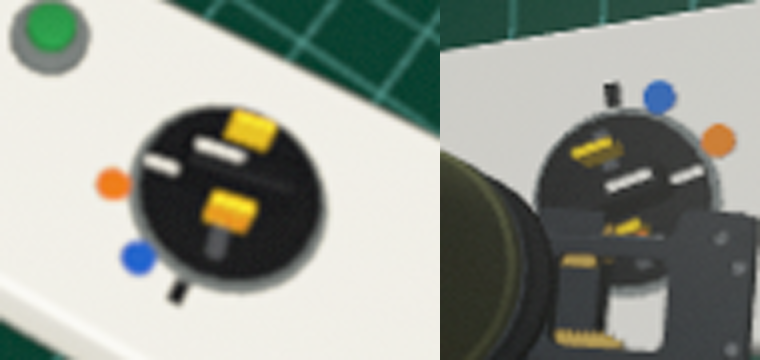

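The dial sits at about 78°, 13° past orange. The line's outer end is at crop (162,163), the orange mark at (113,184), and both tabs look out; the pads opened to 47.4 mm against the grip. Next is the button.

>>> move_arm(
  targets=[
    [0.5,0.8,0,0,0],
    [1,1.6,0,0,0],
    [1.6,2.5,0,0,0],
    [1.64,2.59,1,0,0],
    [1.64,2.59,2,0,0],
  ],
)

```text
time_s: 15.7
tcp_pos: [0.4959, -0.1274, 0.134]
tool_rot: [179.9, -0.1, -5.1]
force: [-0.6, -0.0, -0.5]
width: 0.0005
grip_force: 0.0
```

>>> move_arm(
  targets=[
    [0,0,0.5,0,0],
    [0,0,0.9,0,0],
    [0,0,0.9,0,0],
    [0,0,0.9,0,0],
    [0,0,0.9,0,0],
  ],
)

```text
time_s: 16.32
tcp_pos: [0.4958, -0.1263, 0.0996]
tool_rot: [180.0, -0.1, -4.8]
force: [-0.0, -0.1, -0.2]
width: 0.0002
grip_force: 0.0
```

Run:
```python
from h import *
s=imaging.capture("scene"); o=monitor.get_obs(); print(o["tcp_pos"],o["force"],o["width"])
print(project(s,[o["tcp_pos"],[.4953,-.1263,.077]]))
cv2.imwrite("pics/s6.png",cv2.resize(s["img"][190:290,320:430],None,fx=5,fy=5,interpolation=2))
```

```text
[ 0.49576982 -0.12629212  0.09949256] [0.27716769 0.77930916 0.66171061] 0.0005346268719879235
[[353.03641909 219.81751961]
 [352.3454808  224.91127958]]
```

View pics/s6.png

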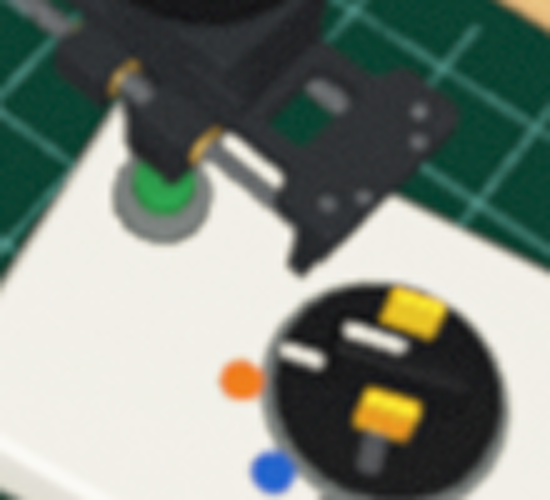

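The closed fingertips at crop (170,180) are above the green button (163,190). The dial and tabs haven't changed.

>>> move_arm(
  targets=[
    [0,0,0.3,0,0],
    [0,0,0.5,0,0],
    [0,0,0.6,0,0],
    [0,0,0.7,0,0],
    [0,0,0.7,0,0],
  ],
)

```text
time_s: 17.0
tcp_pos: [0.495, -0.1261, 0.0714]
tool_rot: [-180.0, 0.0, -4.7]
force: [-1.1, 0.9, 9.6]
width: 0.0005
grip_force: 5.1
```

>>> move_arm(
  targets=[
    [0,0,0.01,0,0],
    [0,0,0.02,0,0],
    [0,0,0.03,0,0],
    [0,0,0.03,0,0],
    [0,0,0.03,0,0],
  ],
)

```text
time_s: 17.62
tcp_pos: [0.495, -0.1261, 0.0712]
tool_rot: [180.0, -0.0, -4.8]
force: [-3.7, 2.0, 21.0]
width: 0.0001
grip_force: 10.4
```

>>> move_arm(
  targets=[
    [0,0,-0.4,0,0],
    [0,0,-1,0,0],
    [0,0,-2,0,0],
    [0,0,-3,0,0],
    [0,0,-3,0,0],
  ],
)

```text
time_s: 18.25
tcp_pos: [0.4971, -0.1267, 0.1922]
tool_rot: [180.0, -0.4, -4.8]
force: [0.4, -0.8, -0.3]
width: 0.0004
grip_force: 0.0
```

>>> move_arm(
  targets=[
    [0,0.8,0,0,0],
    [0,1.6,0,0,0],
    [0,2.4,0,0,0],
    [0,2.4,0,0,0],
    [0,2.4,0,0,0],
  ],
)

```text
time_s: 18.88
tcp_pos: [0.487, -0.2206, 0.1888]
tool_rot: [-179.9, 0.1, -4.7]
force: [0.0, 1.0, 0.2]
width: 0.0005
grip_force: 0.0
```

Run:
```python
from h import *
s=imaging.capture("scene"); c=imaging.capture("top"); pointer(s)
for b,a in blobs(s,"green",(352,229),12): print(b,a)
a=cv2.resize(s["img"][120:320,220:480],None,fx=1.5,fy=1.5); b=cv2.resize(c["img"][100:300,140:440],None,fx=1.33,fy=1.5)
cv2.imwrite("pics/s7.png",np.hstack([a,b]))
```

```text
white [394.5 246. ] 10 r 0.0417 cw 147.9
white [394.6 257.1] 37 r 0.0185 cw 138.7
white [380.1 260.6] 25 r 0.0342 cw 78.1
[352.35714286 226.35714286] 112
```

View pics/s7.png

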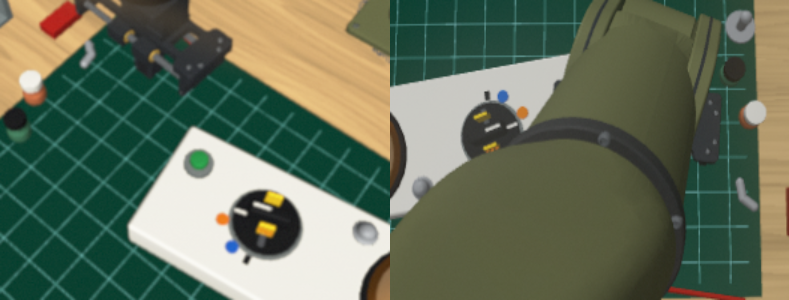

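The button has sprung back, at (199,160) in the left half. The dial at (265,222) is still at 78° with its tabs out, and the loose parts haven't moved. The robot is clear, so I'm handing in.

```bash
python3 -c "
from cell import close_job
print(close_job())"
```

```text
the job is handed in; nothing more can be done
None
```

The dial is let go at about 78° (13° past orange) with both tabs sprung out in the orange notch; the start button was then pushed to its stop and released, and the job is handed in at about 19 s.

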